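Load a board carrier under the height gate and lock it

ROBOT

A 7-joint arm with a two-finger parallel gripper is mounted at the origin on a cart in front of the work surface, level with it; the furniture and walls round the work are solid. World frame = base frame: x ahead of the robot, y to its left, z up, the work surface at z = 0. Lengths are in m, angles in rad, forces in N, time in s.
With the tool pointing down it reaches from about 0.4 to 0.85 m from the base axis. Payload 10.4 kg.
Tool frame: the origin (TCP) lies where the fingers leave the gripper's body, on its centre line; the fingertips stand 73 mm ahead of it and the grasp point (between the pads) lies 54 mm ahead of it; z points along the fingers, y is the line along which they close (so a half turn about z gives the same grasp; the last joint's range is limited). The gripper opens to 85 mm and grips with 20 to 120 N. Pads are 22 mm wide; open, the fingers measure 114 mm over their backs; the gripper's body (76 mm by 85 mm) begins 54 mm behind the grasp point. The pads swing forward as they close: fully open they stand 13 mm farther back than shut.
Start: joints at [-1.251, 0.332, -0.065, 1.46, 0.022, 1.35, -0.088], TCP at [0.21, 0.589, 0.304] pointing down, gripper open.
Joint ranges: [-2.6, 2.6], [-0.5, 2.12], [-1.47, 1.34], [0.16, 2.42], [-1.27, 4.41], [0.06, 2.06], [-2.6, 2.6]. Speed limits (rad/s): [2.22, 2.22, 2.79, 2.79, 3.14, 3.14, 3.14].

INTERFACE

Orientations are given as a unit quaternion [x, y, z, w].
In Python, from workcell import manip, camera gives the robot as it stands. The module is installed in compiled form; this text tells all that it offers.
- The arm moves only by the shell command python3 -m creep 'ROWS' [OPENING] [FORCE]. ROWS is JSON, a list of rows, each a list of 2 entries, a list of its own where there are three numbers: the shift along the tool's x, y, z in mm, then the turn about the tool's z in rad. In form: [[[tx, ty, tz], twist], ...]. A call has 1 to 5 rows; each row is the pose to reach, as a shift and turn from the pose commanded when the call began, along the tool's axes at that moment; what a row does not reach only later rows make up. A row lasts 1/12 s, in which the tool goes at most 41.7 mm and 7.16 degrees, less where a joint would pass 70% of its speed; a pose out of reach is approached as far as the arm can. A call with a gripper value outside its range is refused whole. OPENING is the opening, from 0 (shut) to 1 (fully open), set as the call begins (- or left out, the last holds). The fingers move at their own pace and stop on an object; FORCE is the grip in N (left out, the last holds). Time passes only in rows, so rows that repeat a pose let the fingers close. It gives the time, the measured TCP pose, the force, the opening and the grip force at its end, in the units of the state.
- manip.get_obs(): the state, without advancing time (a new reading comes with each control period).
- camera(name): name is "side" or "top"; returns a dict with "pixels" (384x512x3 uint8, red, green, blue), "z_map" (384x512 float32, m along the optical axis (not along the pixel's ray), 0 where there is no reading), "fx", "fy", "cx", "cy" (pixels), "distortion" ([k1, k2, p1, p2, k3] as OpenCV has them; the pictures are not rectified), "extrinsics" (4x4, takes a point from world to camera coordinates). Camera axes: x right, y down, z forward; pixel columns grow to the right and rows downward; lengths in m; the calibration is good to about 2 mm. A picture is of the moment at which its call begins.
- manip.hand_in(): hands the job in; it is judged then, once.
The state is a dict: "clock": time; "joint_pos": joint angles; "joint_velocities": joint speeds; "tau": joint torques, N m; "position": TCP position; "ee_rot": TCP orientation; "ft_force": force on the tool from outside, world axes, zero at the start; "torque": the same for the moment, N m; "grip_width": opening from 0.0 (shut) to 1.0 (fully open); "grasp_force": force on a finger pad.
Only numpy, scipy, OpenCV 4.12 (cv2) and the standard library are available. Lean on these libraries where they do the work, as an engineer would, in place of code of your own. Each camera call takes 0.05 s, during which the arm holds its last target. There are 200 camera calls.

TASK

Push the board carrier with the fingertips along the worktop, under the low bridge of the gate fixture, until its front edge is home against the end stop; then press the round knob on the bridge fully down so that the locking pin enters the carrier. The carrier is only pushed: keep it flat on the worktop, never tipped, lifted or carried, and leave the loupe, weight, bolt and press tip where they stand.

Things in the scene. Friction and masses are not known exactly. Their poses are not given: they have to be found in the camera images.
- gate: Fixed fixture: two aluminium guide rails, a dark bridge across them, an end stop. Origin on the worktop midway between the rails, under the knob; +x is the loading direction (away from the robot; z up). Rails 14 mm high, x = -35 to +50 mm, inner faces y = +-42, outer +-56 mm. Bridge x = -20 to +20 mm, underside 15 mm, top 33 mm above the worktop. Carrier home: its origin at x = -5 mm, y = 0, same yaw.
- gate_stop (a point): Middle of the end stop's face, x = +50 mm in the gate's frame, 7 mm above the worktop; the stop is 14 mm high.
- gate_mouth (a point): Middle of the gate's flared mouth, on the worktop at x = -55 mm in the gate's frame. There the 14 mm high lead-ins are open to y = +-51 mm; they narrow to the rails' +-42 mm at x = -35 mm. Rails and lead-ins are polished: the carrier slides easily along them.
- carrier: Loose dark steel plate 110 (x) x 80 (y) x 8 mm, 0.25 to 0.5 kg, on the worktop before the gate's mouth, up to 36 mm off its axis and 0.35 rad askew. Origin: centre of its underside, z up, +x to the front edge, which enters first; its corners are bevelled 12 x 7 mm. A green board fixed across the front end makes it 12 mm high there. Pin hole 14 (x) x 18 (y) mm at x = +5 mm, y = 0.
- carrier_bar (a point): Middle of the rear face of the carrier's upright push bar (x = -55 mm in the carrier's frame, 15 mm above the worktop). The bar stands across the tail: 12 mm thick (x), 76 mm wide (y), top 22 mm above the worktop, and stays outside the bridge when the carrier is home.
- pin (a joint): Locking pin in the bridge: 0 = up, 0.013 m = fully down, the pin through the carrier's hole. Slides straight down against about 4 N of friction and stays where it is left. With the carrier not home it is stopped at about 0.009 m or less by the plate.
- pin_top (a point): Centre of the top of the black round knob (18 mm across, 12 mm high) on the locking pin, 60 mm above the worktop when up and 47 mm when fully down.
- loupe: Black loupe standing to the left of the gate, 37 mm across, 40 mm high, origin at the centre of its underside. Bystander.
- gauge_weight: Brass-coloured calibration weight standing to the left of the gate, 26 mm across, 38 mm high, origin at the centre of its underside. Bystander.
- bolt_1: Black socket-head bolt standing on its head to the left of the carrier, 12 mm across, 30 mm high, origin at the centre of its underside. Bystander.
- press_tip: Grey metal press tip lying to the left of the weight, 12 x 72 x 19 mm, origin at the centre of its underside. Bystander.

How it is judged:
By the outcome, as a careful person would: the job done as asked, in the order asked, and still so for the second after the job is handed in, with the robot touching nothing.
It also fails if it takes over 64 s, if anything falls off the work surface, if the arm or the gripper's body presses on something with over 40 N, if the wrist force passes 120 N, or if a joint passes its speed limit or range.

## Working session

There is one attempt and no reset: what is moved stays moved. The work goes in short steps, Python scripts to look and compute and a shell command to move; the robot and the scene stay as the last step left them, time stands still between calls to the robot, and variables do not carry over. Pictures are saved under pics/ and viewed, at most 10 in all, crops included, and the job is handed in when it is done.

```bash
mkdir -p pics; cat > h.py <<'E'
import numpy as np, cv2
from workcell import manip, camera
def shot(name,fn=None):
    c=camera(name)
    if fn: cv2.imwrite('pics/'+fn,c['pixels'][:,:,::-1])
    return c
def KD(c): return np.array([[c['fx'],0,c['cx']],[0,c['fy'],c['cy']],[0,0,1.]]),np.array(c['distortion'],float)
def cast(c,uv,z):
    K,D=KD(c); p=cv2.undistortPoints(np.array(uv,float).reshape(-1,1,2),K,D)[:,0]
    E=np.array(c['extrinsics']);R,t=E[:3,:3],E[:3,3]
    o=-R.T@t; d=np.c_[p,np.ones(len(p))]@R
    return o+d*((z-o[2])/d[:,2])[:,None]
def proj(c,P):
    K,D=KD(c);E=np.array(c['extrinsics'])
    return cv2.projectPoints(np.array(P,float).reshape(-1,1,3),cv2.Rodrigues(E[:3,:3])[0],E[:3,3],K,D)[0][:,0]
def cloud(c):
    h,w=c['z_map'].shape;K,D=KD(c)
    uv=np.stack(np.meshgrid(np.arange(w),np.arange(h)),-1).reshape(-1,1,2).astype(float)
    p=cv2.undistortPoints(uv,K,D)[:,0]; z=c['z_map'].reshape(-1,1)
    E=np.array(c['extrinsics']);
    return ((np.c_[p,np.ones(len(p))]*z-E[:3,3])@E[:3,:3]).reshape(h,w,3)
E
python3 - <<'E'
from h import *
for n in('top','side'):
    c=shot(n,n+'0.png'); E=np.array(c['extrinsics']); print(n,c['fx'],-E[:3,:3].T@E[:3,3],E[2,:3])
o=manip.get_obs(); print({k:np.round(v,3) for k,v in o.items()})
E
```

```text
top 441.88884016700655 [0.39687819 0.4206076  0.91717887] [ 0.15171457 -0.03238941 -0.98789352]
side 480.97884777124517 [0.3328993  1.15319122 0.60680597] [ 0.21133601 -0.79824079 -0.56404675]
{'clock': np.float64(0.1), 'joint_pos': array([-1.251,  0.333, -0.065,  1.461,  0.022,  1.35 , -0.088]), 'joint_velocities': array([ 0.001, -0.003,  0.   , -0.003,  0.001, -0.   ,  0.001]), 'tau': array([ 1.0000e-03, -6.2675e+01,  4.9000e-02, -3.9243e+01,  1.6000e-02,
        7.0000e-03,  0.0000e+00]), 'position': array([0.21 , 0.588, 0.303]), 'ee_rot': array([ 0.171,  0.985, -0.001, -0.   ]), 'ft_force': array([-0.454,  0.806,  0.007]), 'torque': array([ 0.029, -0.002, -0.004]), 'grasp_force': np.float64(0.0), 'grip_width': np.float64(0.998)}
```

View pics/top0.png

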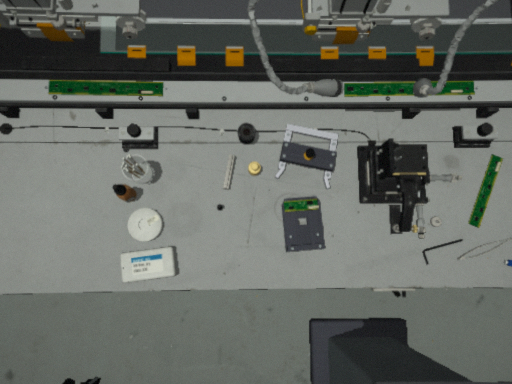

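View pics/side0.png

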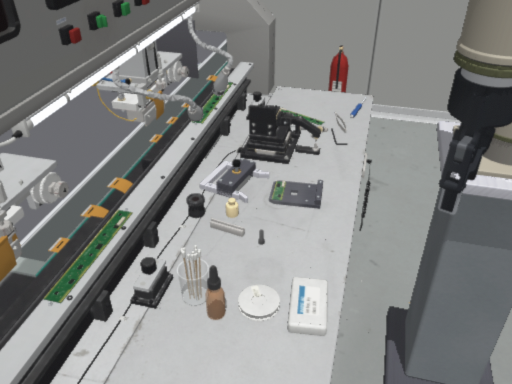

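The top view shows the gate around (310,152) with its knob at about (311,154). The carrier is at about (303,223) with its green board towards the gate. The loupe (247,133), weight (255,168), press tip (230,172) and bolt (220,207) stand to the left. The side view agrees. Next I'll zoom in and use depth.

```bash
python3 - <<'E'
from h import *
c=shot('top'); P=cloud(c); np.save('P.npy',P)
im=c['pixels'][110:265,225:385,::-1]; cv2.imwrite('pics/crop.png',cv2.resize(im,None,fx=3.8,fy=3.8,interpolation=cv2.INTER_CUBIC)[:600])
Z=P[...,2]; Y=P[...,1];X=P[...,0]
print(P[220,303],P[300//2,310],P[154,310],P[245,303],P[240,250])
cv2.imwrite('pics/h.png',cv2.resize(np.clip(Z[110:265,225:385]*4000+20,0,255).astype(np.uint8),None,fx=3.8,fy=3.8,interpolation=0))
E
```

```text
[ 4.76319603e-01  2.99873206e-01 -2.25004917e-04] [0.61162614 0.28994571 0.05760979] [0.60290421 0.29048941 0.05977155] [0.42393008 0.30417957 0.02251869] [0.43566376 0.41068543 0.00220601]
```

View pics/crop.png

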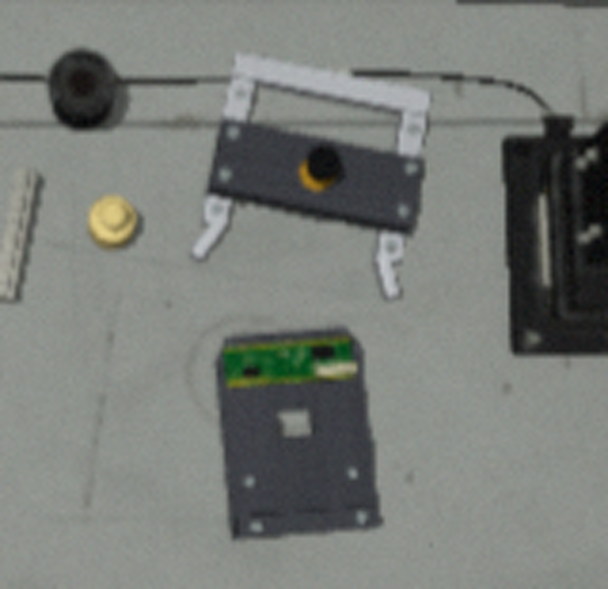

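View pics/h.png

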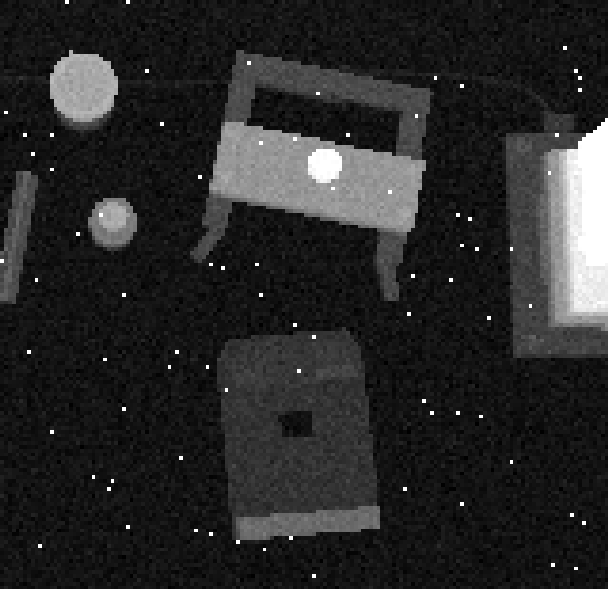

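The crop shows the flared mouth at crop pixels (195,250) to (390,295) and the carrier below it. It is yawed the opposite way, with the bar at (305,520) and the hole at (295,423). The height map separates the parts cleanly, so I'll fit rectangles to the height layers.

```bash
cat >> h.py <<'E'
def layer(P,lo,hi,box):
    m=(P[...,2]>lo)&(P[...,2]<hi)&(P[...,0]>box[0])&(P[...,0]<box[1])&(P[...,1]>box[2])&(P[...,1]<box[3])
    m=cv2.morphologyEx(m.astype(np.uint8),cv2.MORPH_OPEN,np.ones((3,3)))
    n,l,s,_=cv2.connectedComponentsWithStats(m,connectivity=8)
    return P[l==1+np.argmax(s[1:,4])]
def rect(Q):  # centre, size, angle of long axis's normal vs world x
    (cx,cy),(w,h),a=cv2.minAreaRect((Q[:,:2]*1000).astype(np.float32))
    a=(a+45)%90-45
    return np.round([cx,cy,w,h,np.deg2rad(a)],3),len(Q)
E
python3 - <<'E'
from h import *
P=np.median([cloud(shot('top')) for _ in range(5)],0); np.save('P.npy',P)
print(manip.get_obs()['clock'])
def show(n,Q): print(n,rect(Q),np.round(Q.mean(0)*1000,1))
show('bridge',layer(P,.027,.04,(.52,.7,.2,.38)))
show('knob',layer(P,.05,.07,(.52,.7,.2,.38)))
show('stop',layer(P,.009,.02,(.62,.72,.2,.38)))
show('gate all',layer(P,.009,.07,(.5,.75,.2,.38)))
show('bar',layer(P,.017,.027,(.38,.53,.2,.38)))
show('carrier',layer(P,.0045,.03,(.38,.545,.22,.36)))
Q=layer(P,.0045,.03,(.38,.545,.22,.36));print(Q.min(0),Q.max(0))
# whole-height extents of obstacles near the approach
for n,b in dict(micro=(.45,.7,.1,.23),loupe=(.58,.7,.38,.45),weight=(.55,.62,.36,.42),bolt=(.45,.55,.42,.52)).items():
    q=layer(P,.012,.3,b) if n!='bolt' else P[(P[...,2]>.015)&(P[...,2]<.05)&(P[...,0]>.45)&(P[...,0]<.55)&(P[...,1]>.42)&(P[...,1]<.52)]
    print(n,q.min(0).round(3),q.max(0).round(3))
E
```

```text
0.4
bridge (array([ 6.06192e+02,  2.90070e+02,  1.11868e+02,  3.99510e+01,
       -2.16000e-01]), 966) [605.  290.5  32.6]
knob (array([6.05413e+02, 2.90309e+02, 1.56510e+01, 1.62670e+01, 1.00000e-03]), 67) [605.3 290.5  59. ]
stop (array([ 6.51129e+02,  2.80730e+02,  1.11221e+02,  4.14110e+01,
       -2.13000e-01]), 533) [657.2 280.   13.6]
gate all (array([ 6.12048e+02,  2.88072e+02,  1.13755e+02,  1.20911e+02,
       -2.17000e-01]), 1825) [616.5 288.3  25.8]
bar (array([4.19754e+02, 2.97776e+02, 1.18460e+01, 7.45160e+01, 7.80000e-02]), 222) [419.7 298.1  21.6]
carrier (array([4.68484e+02, 3.01765e+02, 1.09797e+02, 7.99150e+01, 7.40000e-02]), 1978) [467.2 302.1   9.5]
[0.41213123 0.26022754 0.00474124] [0.52383723 0.34400556 0.0243523 ]
micro [0.45  0.1   0.012] [0.627 0.168 0.132]
loupe [0.637 0.399 0.012] [0.672 0.434 0.041]
weight [0.57  0.389 0.013] [0.595 0.414 0.039]
bolt [0.499 0.459 0.015] [0.548 0.476 0.03 ]
```

Gate: origin (605.8, 290.2) mm, yaw -0.216. In the gate frame the carrier sits at (-137, -18) with yaw +0.29. I'll align the tool with the gate (twist -0.128) and close the fingers. Then I'll push the tail sideways in +y to straighten the carrier, and after that push it along x.

```bash
cat >> h.py <<'E'
G=np.array([605.8,290.2]);gy=-0.216
R=np.array([[np.cos(gy),np.sin(gy)],[-np.sin(gy),np.cos(gy)]])
def gate(p): return R@(np.array(p)[:2]-G)
def tool():
    o=manip.get_obs(); q=o['ee_rot']
    from scipy.spatial.transform import Rotation as Ro
    M=Ro.from_quat(q).as_matrix(); p=o['position']*1000
    print('t',o['clock'],'gate xy',gate(p).round(1),'z',p[2].round(1),'tool-y ang rel gate y',(np.arctan2(M[1,1],M[0,1])-np.pi/2-gy).round(3),'tilt',M[:2,2].round(3),'F',o['ft_force'].round(1),'grip',o['grip_width'].round(2))
def carrier():
    P=np.median([cloud(shot('top')) for _ in range(3)],0)
    b=(.38,.60,.2,.4)
    for n,lo,hi in(('bar',.017,.027),('board+plate',.0045,.027)):
        r,k=rect(layer(P,lo,hi,b)); print(n,gate(r[:2]).round(1),r[2:4],'yaw',(r[4]-gy).round(3),k)
E
python3 -m creep '[[[-158,-134,0],-0.128],[[-158,-134,0],-0.128],[[-158,-134,0],-0.128],[[-158,-134,0],-0.128],[[-158,-134,0],-0.128]]' 0 40; python3 -c "
from h import *
tool()"
```

```text
clock: 0.82
position: [0.3146, 0.4073, 0.304]
ee_rot: [0.107, 0.994, 0.0, 0.0]
ft_force: [1.0, 0.7, -0.1]
grip_width: 0.298
grasp_force: 0.0Traceback (most recent call last):
  File "<string>", line 3, in <module>
    tool()
    ~~~~^^
  File "h.py", line 38, in tool
    print('t',o['clock'],'gate xy',gate(p).round(1),'z',p[2].round(1),'tool-y ang rel gate y',(np.arctan2(M[1,1],M[0,1])-np.pi/2-gy).round(3),'tilt',M[:2,2].round(3),'F',o['ft_force'].round(1),'grip',o['grip_width'].round(2))
                                                                                                                                                                                                        ^^^^^^^^^^^^^^^^^^^^^
AttributeError: 'float' object has no attribute 'round'
```

```bash
sed -i "s/o\['clock'\],/round(float(o['clock']),2),/;s/o\['grip_width'\].round(2)/round(float(o['grip_width']),2)/" h.py
python3 -m creep '[[[-140,-152,120],0],[[-140,-152,120],0],[[-140,-152,120],0],[[-140,-152,120],0],[[-140,-152,120],0]]'; python3 -c "
from h import *
tool()"
```

```text
clock: 1.23
position: [0.4054, 0.2522, 0.1988]
ee_rot: [0.107, 0.994, 0.0, 0.0]
ft_force: [1.2, -0.2, 0.3]
grip_width: 0.001
grasp_force: 0.0
t 1.23 gate xy [-187.6  -80. ] z 198.8 tool-y ang rel gate y 0.001 tilt [0.001 0.001] F [ 1.2 -0.2  0.3] grip 0.0
```

```bash
python3 -m creep '[[[-20,-22,0],0],[[-20,-22,40],0],[[-20,-22,80],0],[[-20,-22,90],0],[[-20,-22,90],0]]'; python3 -c "
from h import *
tool()"
```

```text
clock: 1.65
position: [0.4181, 0.2272, 0.1071]
ee_rot: [0.107, 0.994, -0.002, -0.002]
ft_force: [-0.0, -0.6, 1.8]
grip_width: 0.002
grasp_force: 0.0
t 1.65 gate xy [-169.8 -101.7] z 107.1 tool-y ang rel gate y 0.001 tilt [-0.005 -0.003] F [-0.  -0.6  1.8] grip 0.0
```

```bash
python3 -m creep '[[[0,0,15],0],[[0,0,30],0],[[0,0,30],0],[[0,5,30],0],[[0,10,30],0]]'; python3 -m creep '[[[0,4,0],0],[[0,8,0],0],[[0,12,0],0],[[0,16,0],0],[[0,16,0],0]]'; python3 -c "
from h import *
tool(); carrier()"
```

```text
clock: 2.07
position: [0.4227, 0.239, 0.0812]
ee_rot: [0.107, 0.994, 0.001, 0.001]
ft_force: [-0.2, -0.2, 0.0]
grip_width: -0.001
grasp_force: 0.0
clock: 2.48
position: [0.4254, 0.2546, 0.0795]
ee_rot: [0.107, 0.994, 0.0, 0.0]
ft_force: [-0.1, -0.5, -0.4]
grip_width: -0.002
grasp_force: 0.0
t 2.48 gate xy [-168.6  -73.5] z 79.5 tool-y ang rel gate y 0.002 tilt [0.    0.001] F [-0.1 -0.5 -0.4] grip -0.0
bar [-185.   -19.1] [66.682 10.048] yaw 0.208 190
board+plate [-136.1  -13.8] [ 77.565 108.692] yaw 0.197 1689
```

```bash
python3 -m creep '[[[0,4,0],0],[[0,8,0],0],[[0,12,0],0],[[0,15,0],0],[[0,15,0],0]]'; python3 -c "
from h import *
tool(); carrier()"
```

```text
clock: 3.05
position: [0.4286, 0.2692, 0.0794]
ee_rot: [0.107, 0.994, 0.0, 0.0]
ft_force: [1.2, 0.6, 0.3]
grip_width: 0.002
grasp_force: 0.1
t 3.05 gate xy [-168.6  -58.5] z 79.4 tool-y ang rel gate y 0.002 tilt [0.    0.001] F [1.2 0.6 0.3] grip 0.0
bar [-183.9   -9.6] [69.992 11.929] yaw 0.091 200
board+plate [-135.1   -7.4] [ 79.861 109.864] yaw 0.088 1593
```

```bash
python3 -m creep '[[[0,4,0],0],[[0,7,0],0],[[0,9,0],0],[[0,9,0],0],[[0,-15,0],0]]'; python3 -m creep '[[[0,-20,0],0],[[0,-30,0],0],[[0,-30,0],0],[[0,-30,0],0]]';python3 -c "
from h import *
tool(); carrier()"
```

```text
clock: 3.62
position: [0.4256, 0.2575, 0.0798]
ee_rot: [0.105, 0.994, 0.002, 0.001]
ft_force: [0.9, -0.3, 0.3]
grip_width: 0.002
grasp_force: 0.0
clock: 3.95
position: [0.4192, 0.2246, 0.0796]
ee_rot: [0.108, 0.994, 0.0, 0.0]
ft_force: [-0.4, -0.3, 0.7]
grip_width: 0.004
grasp_force: 0.0
t 3.95 gate xy [-168.3 -104. ] z 79.6 tool-y ang rel gate y 0.001 tilt [0.001 0.001] F [-0.4 -0.3  0.7] grip 0.0
bar [-182.7   -3.3] [74.928 11.867] yaw 0.016 224
board+plate [-133.9   -2.9] [ 79.913 109.567] yaw 0.016 1969
```

Carrier now at (-134, -3) in the gate frame, yaw 0.016. Next the tool goes behind the bar with the fingers spread, for a two-point push.

```bash
python3 -m creep '[[[30,0,-10],0],[[52,0,-10],0],[[52,25,-10],0],[[52,62,-10],0],[[52,98,-10],0]]' 0.45; python3 -m creep '[[[0,3,0],0],[[0,3,7],0],[[0,3,14],0],[[0,3,14],0],[[0,3,14],0]]' 0.45 ;python3 -c "
from h import *
tool(); shot('side','s1.png'); carrier()"
```

```text
clock: 4.52
position: [0.3887, 0.3331, 0.0896]
ee_rot: [0.107, 0.994, 0.001, 0.0]
ft_force: [1.3, 0.6, 0.1]
grip_width: 0.449
grasp_force: 0.0
clock: 4.93
position: [0.3892, 0.3325, 0.0744]
ee_rot: [0.108, 0.994, -0.001, -0.001]
ft_force: [0.2, 0.4, 0.6]
grip_width: 0.449
grasp_force: 0.0
t 4.93 gate xy [-220.6   -5.1] z 74.4 tool-y ang rel gate y -0.0 tilt [-0.001 -0.002] F [0.2 0.4 0.6] grip 0.45
bar [-183.1   24.8] [18.504 11.817] yaw 0.018 54
board+plate [-133.8   -2.8] [ 79.764 109.623] yaw 0.016 1295
```

View pics/s1.png

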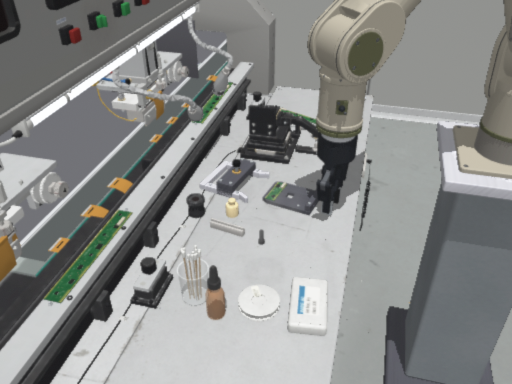

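The gripper stands behind the bar at about (328,190), the carrier is at (293,197), and everything else is undisturbed. Pushing.

```bash
python3 -m creep '[[[-8,2,0],0],[[-14,2,0],0],[[-20,2,0],0],[[-26,2,0],0],[[-32,2,0],0]]'; python3 -m creep '[[[-6,0,0],0],[[-12,0,0],0],[[-18,0,0],0],[[-24,0,0],0],[[-24,0,0],0]]' ;python3 -c "
from h import *
tool(); carrier()"
```

```text
clock: 5.55
position: [0.422, 0.3288, 0.0753]
ee_rot: [0.107, 0.994, 0.0, -0.0]
ft_force: [-0.5, 1.2, 0.0]
grip_width: 0.452
grasp_force: 0.5
clock: 5.97
position: [0.4462, 0.3234, 0.0754]
ee_rot: [0.108, 0.994, 0.0, 0.0]
ft_force: [-0.1, -0.3, 0.6]
grip_width: 0.449
grasp_force: 0.0
t 5.97 gate xy [-163.    -1.8] z 75.4 tool-y ang rel gate y -0.0 tilt [0.001 0.   ] F [-0.1 -0.3  0.6] grip 0.45
bar [-49.6  94.9] [ 6.827 14.938] yaw -0.374 25
board+plate [-62.   19.6] [40.097 83.284] yaw 0.867 480
```

```bash
cat >> h.py <<'E'
def board():
    c=shot('top'); P=cloud(c); h=c['pixels'].astype(int)
    m=((h[...,1]>h[...,0]+25)&(h[...,1]>h[...,2]+15)&(P[...,0]>.45)&(P[...,0]<.7)&(P[...,1]>.2)&(P[...,1]<.38))
    q=cast(c,np.argwhere(m)[:,::-1],.012); r,k=rect(q); print('board',gate(r[:2]).round(1),r[2:4],'yaw',(r[4]-gy).round(3),k)
E
python3 -c "
from h import *
c=shot('top','t2.png');cv2.imwrite('pics/t2c.png',cv2.resize(c['pixels'][110:265,225:385,::-1],None,fx=3.8,fy=3.8,interpolation=cv2.INTER_CUBIC))
board()"
```

```text
board [-57.5   9.1] [47.478 18.296] yaw 0.011 155
```

View pics/t2c.png

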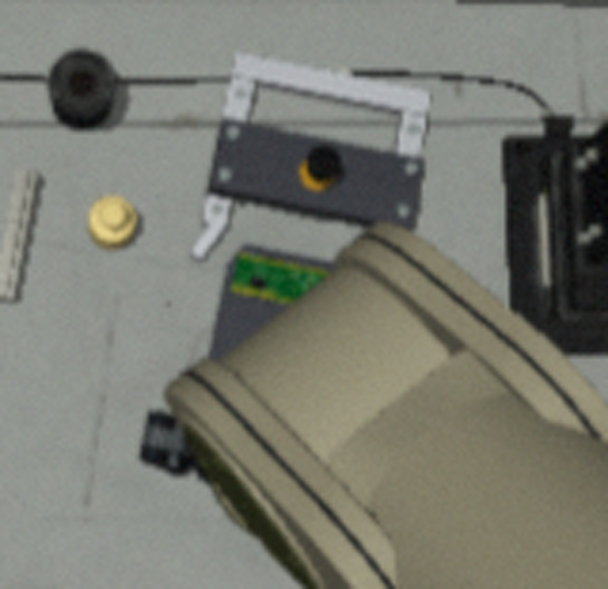

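The carrier's front edge is entering the mouth, left edge at crop (230,255), roughly parallel to the rails. The arm hides the right side. Continuing the push and watching the force.

```bash
python3 -m creep '[[[-6,0,0],0],[[-12,0,0],0],[[-18,0,0],0],[[-24,0,0],0],[[-24,0,0],0]]';python3 -c "
from h import *
tool(); board()"; python3 -m creep '[[[-6,0,0],0],[[-12,0,0],0],[[-18,0,0],0],[[-24,0,0],0],[[-24,0,0],0]]' ;python3 -c "
from h import *
tool(); board()"
```

```text
clock: 6.63
position: [0.4698, 0.3182, 0.0754]
ee_rot: [0.108, 0.994, 0.0, 0.001]
ft_force: [0.2, -0.2, 0.6]
grip_width: 0.454
grasp_force: 0.0
t 6.63 gate xy [-138.8   -1.8] z 75.4 tool-y ang rel gate y -0.0 tilt [ 0.001 -0.   ] F [ 0.2 -0.2  0.6] grip 0.45
board [-32.3  15.6] [37.797 16.35 ] yaw 0.011 105
clock: 7.1
position: [0.4932, 0.313, 0.0754]
ee_rot: [0.108, 0.994, 0.0, 0.001]
ft_force: [-0.7, 0.2, -0.8]
grip_width: 0.448
grasp_force: 0.0
t 7.1 gate xy [-114.9   -1.8] z 75.4 tool-y ang rel gate y -0.0 tilt [ 0.001 -0.   ] F [-0.7  0.2 -0.8] grip 0.45Traceback (most recent call last):
  File "<string>", line 3, in <module>
    tool(); board()
            ~~~~~^^
  File "h.py", line 47, in board
    q=cast(c,np.argwhere(m)[:,::-1],.012); r,k=rect(q); print('board',gate(r[:2]).round(1),r[2:4],'yaw',(r[4]-gy).round(3),k)
  File "h.py", line 9, in cast
    K,D=KD(c); p=cv2.undistortPoints(np.array(uv,float).reshape(-1,1,2),K,D)[:,0]
                 ~~~~~~~~~~~~~~~~~~~^^^^^^^^^^^^^^^^^^^^^^^^^^^^^^^^^^^^^^^^
cv2.error: OpenCV(4.12.0) /io/opencv/modules/calib3d/src/undistort.dispatch.cpp:347: error: (-215:Assertion failed) CV_IS_MAT(_src) && CV_IS_MAT(_dst) && (_src->rows == 1 || _src->cols == 1) && (_dst->rows == 1 || _dst->cols == 1) && _src->cols + _src->rows - 1 == _dst->rows + _dst->cols - 1 && (CV_MAT_TYPE(_src->type) == CV_32FC2 || CV_MAT_TYPE(_src->type) == CV_64FC2) && (CV_MAT_TYPE(_dst->type) == CV_32FC2 || CV_MAT_TYPE(_dst->type) == CV_64FC2) in function 'cvUndistortPointsInternal'
```

```bash
python3 -m creep '[[[-6,0,0],0],[[-12,0,0],0],[[-18,0,0],0],[[-24,0,0],0],[[-30,0,0],0]]' | grep ft_; python3 -m creep '[[[-2,0,0],0],[[-4,0,0],0],[[-6,0,0],0],[[-8,0,0],0]]' |grep ft_;python3 -m creep '[[[-1.5,0,0],0],[[-3,0,0],0],[[-4,0,0],0],[[-4,0,0],0]]' |grep ft_;python3 -c "
from h import *
tool();board()"
```

```text
ft_force: [-1.0, -0.6, -0.5]
ft_force: [-0.7, 0.4, -0.3]
ft_force: [-0.3, 0.8, 0.0]
t 8.23 gate xy [-74.4  -1.4] z 75.3 tool-y ang rel gate y 0.001 tilt [0. 0.] F [-0.3  0.8  0. ] grip 0.45Traceback (most recent call last):
  File "<string>", line 3, in <module>
    tool();board()
           ~~~~~^^
  File "h.py", line 47, in board
    q=cast(c,np.argwhere(m)[:,::-1],.012); r,k=rect(q); print('board',gate(r[:2]).round(1),r[2:4],'yaw',(r[4]-gy).round(3),k)
  File "h.py", line 9, in cast
    K,D=KD(c); p=cv2.undistortPoints(np.array(uv,float).reshape(-1,1,2),K,D)[:,0]
                 ~~~~~~~~~~~~~~~~~~~^^^^^^^^^^^^^^^^^^^^^^^^^^^^^^^^^^^^^^^^
cv2.error: OpenCV(4.12.0) /io/opencv/modules/calib3d/src/undistort.dispatch.cpp:347: error: (-215:Assertion failed) CV_IS_MAT(_src) && CV_IS_MAT(_dst) && (_src->rows == 1 || _src->cols == 1) && (_dst->rows == 1 || _dst->cols == 1) && _src->cols + _src->rows - 1 == _dst->rows + _dst->cols - 1 && (CV_MAT_TYPE(_src->type) == CV_32FC2 || CV_MAT_TYPE(_src->type) == CV_64FC2) && (CV_MAT_TYPE(_dst->type) == CV_32FC2 || CV_MAT_TYPE(_dst->type) == CV_64FC2) in function 'cvUndistortPointsInternal'
```

Not at the stop yet. I'll creep on and watch for a force rise.

```bash
for i in 1; do python3 -m creep '[[[-1,0,0],0],[[-2,0,0],0],[[-3,0,0],0],[[-3,0,0],0]]' |grep -E "ft_|pos"; done; python3 -c "
from h import *
tool();c=shot('side','s2.png');cv2.imwrite('pics/s2c.png',cv2.resize(c['pixels'][130:230,170:320,::-1],None,fx=5,fy=5,interpolation=cv2.INTER_CUBIC))"
```

```text
position: [0.5358, 0.3041, 0.0753]
ft_force: [0.2, 0.2, 0.6]
t 8.62 gate xy [-71.4  -1.4] z 75.3 tool-y ang rel gate y 0.001 tilt [0. 0.] F [0.2 0.2 0.6] grip 0.45
```

View pics/s2c.png

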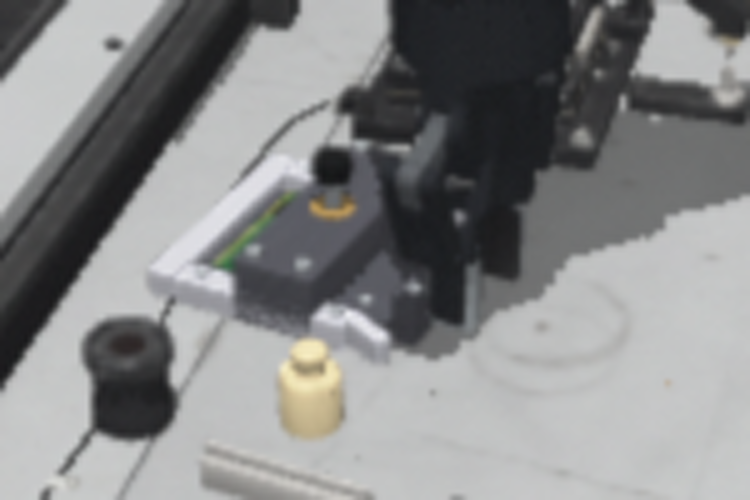

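The green board shows right behind the end stop (crop (250,235)), so the carrier is nearly home. The bar sits outside the bridge. I'll push a few millimetres more.

```bash
python3 -m creep '[[[-1,0,0],0],[[-2,0,0],0],[[-2,0,0],0]]' |grep -E "ft_"; python3 -m creep '[[[-1,0,0],0],[[-2,0,0],0],[[-2,0,0],0]]' |grep -E "ft_";python3 -c "
from h import *
tool()"
```

```text
ft_force: [-6.0, 0.3, 1.8]
ft_force: [-12.4, 1.1, 5.1]
t 9.17 gate xy [-70.7  -1. ] z 74.4 tool-y ang rel gate y 0.003 tilt [-0.006 -0.   ] F [-12.4   1.1   5.1] grip 0.45
```

A firm stop at 12 N, so the carrier is home. I'll back off straight, raise, close the fingers and go over the knob.

```bash
python3 -m creep '[[[8,0,0],0],[[20,0,0],0],[[30,0,0],0],[[30,0,-30],0],[[30,0,-65],0]]' 0.45 | grep -E pos; python3 -m creep '[[[0,0,-30],0],[[0,0,-30],0],[[-40,0,-30],0],[[-75,0,-30],0],[[-95,0,-30],0]]' 0 40| grep -E "pos|grip"; python3 -c "
from h import *
tool()"
```

```text
position: [0.5075, 0.3094, 0.1387]
position: [0.6054, 0.288, 0.1707]
grip_width: 0.002
t 10.0 gate xy [ 0.1 -2.2] z 170.7 tool-y ang rel gate y -0.0 tilt [ 0.003 -0.   ] F [-0.  -0.9  0.8] grip 0.0
```

```bash
python3 -m creep '[[[0,2,10],0],[[0,2,20],0],[[0,2,28],0],[[0,2,32],0],[[0,2,35],0]]' | grep -E "pos|ft"; python3 -m creep '[[[0,0,2],0],[[0,0,4],0],[[0,0,6],0],[[0,0,8],0],[[0,0,8],0]]' | grep -E "pos|ft"; python3 -c "
from h import *
tool()"
```

```text
position: [0.602, 0.292, 0.1343]
ft_force: [0.4, -0.7, 0.3]
position: [0.6033, 0.2917, 0.1273]
ft_force: [1.1, 0.9, 0.1]
t 10.83 gate xy [-2.8  1. ] z 127.3 tool-y ang rel gate y 0.002 tilt [0.    0.001] F [1.1 0.9 0.1] grip -0.0
```

```bash
python3 -m creep '[[[-2,-1,2],0],[[-2,-1,4],0],[[-2,-1,6],0],[[-2,-1,6],0]]' | grep -E "pos|ft";python3 -m creep '[[[0,0,1.5],0],[[0,0,3],0],[[0,0,3],0]]' | grep -E "pos|ft"
```

```text
position: [0.6055, 0.29, 0.1211]
ft_force: [0.2, 0.5, 1.5]
position: [0.6056, 0.2901, 0.1197]
ft_force: [-3.8, -0.7, 12.8]
```

```bash
python3 -m creep '[[[0,0,2],0],[[0,0,3],0],[[0,0,3],0]]' | grep -E "pos|ft"; python3 -m creep '[[[0,0,-10],0],[[0,0,-40],0],[[0,0,-80],0],[[0,0,-80],0]]' | grep -E "pos|ft"; python3 -m creep '[[[80,0,-30],0],[[160,0,-60],0],[[200,0,-60],0],[[200,0,-60],0],[[200,0,-60],0]]' | grep -E "pos|ft"; python3 - <<'E'
from h import *
tool()
P=np.median([cloud(shot('top')) for _ in range(3)],0)
for n,lo,hi,b in(('knob',.04,.07,(.57,.64,.26,.32)),('bar',.017,.026,(.5,.585,.22,.37))):
    try:
        Q=layer(P,lo,hi,b); r,k=rect(Q); print(n,gate(r[:2]),r,k,np.median(Q[:,2]))
    except Exception as e: print(n,e)
c=shot('top');cv2.imwrite('pics/t3c.png',cv2.resize(c['pixels'][110:265,225:385,::-1],None,fx=3.8,fy=3.8,interpolation=cv2.INTER_CUBIC))
E
```

```text
position: [0.6059, 0.2902, 0.1194]
ft_force: [-13.7, -3.5, 34.2]
position: [0.6079, 0.2904, 0.2028]
ft_force: [1.3, 0.1, 2.0]
position: [0.4088, 0.332, 0.255]
ft_force: [0.5, 0.7, 1.0]
t 12.42 gate xy [-201.4   -1.4] z 255.0 tool-y ang rel gate y 0.001 tilt [ 0.    -0.001] F [0.5 0.7 1. ] grip -0.0
knob [0.43226683 0.25558441] [ 6.06277e+02  2.90357e+02  1.62760e+01  1.64290e+01 -7.70000e-02] 64 0.04621094309562657
bar [-53.23983885  -1.19127322] [ 5.53542e+02  3.00447e+02  7.51280e+01  1.22180e+01 -2.17000e-01] 220 0.021665326165528652
```

View pics/t3c.png

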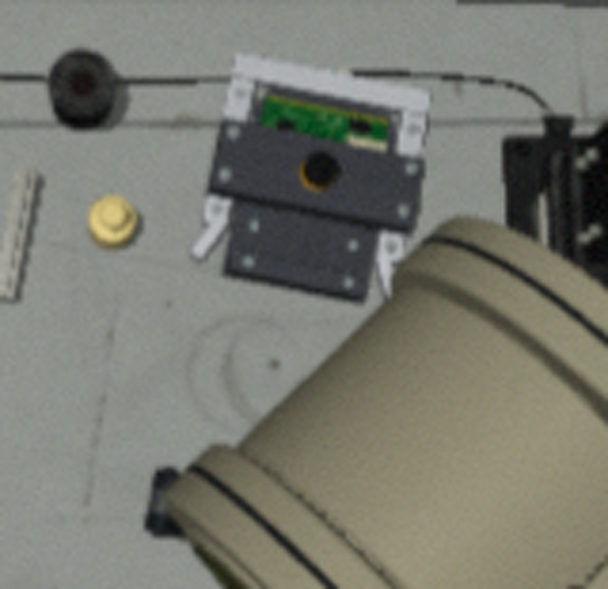

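The carrier is home: bar centre at x = -53 mm, yaw 0, front against the stop. The knob top reads 46 mm, which is fully down. The bystanders in view have not moved and the arm is clear.

```bash
python3 -c "
from h import *
print(manip.hand_in())"
```

```text
the job is handed in; nothing more can be done
None
```

The carrier was pushed home against the end stop, the pin was pressed fully down (knob top measured at 46 mm), the arm was clear, and the job was handed in at about 12.6 s; no verdict was returned.

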